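# Mount the tube carousel and hold its keyed collar home

## Task

Put the tube carousel on the rotator's drive shaft, its square bore down over the square shaft until it sits on the flange. Then put the knurled collar over the post above it and turn it until its hidden keyway drops over the cross pin, and push it fully home against the sprung tip, down onto the carousel's hub. Finish while still gripping the collar and holding it pushed home, so that I can tighten its screw; leave the bottle, the tube rack and the tip box where they are.

Things in the scene. Friction and masses are not known exactly. Their poses are not given: they have to be found in the camera images.
- drive_seat (a point): Drive of a tube rotator: fixed white housing, 170 x 190 x 58 mm, yaw within 0.5 rad of square. The point: centre of the top of its round flange (72 mm across), on the vertical shaft axis, 68 mm above the bench; z up, x and y parallel to the square shaft's sides. Square shaft 20 x 20 mm, from here up to 34 mm, its top 3 mm tapering to 15 mm; nothing on the drive turns
- drive_pin (a point): Centre of the cross pin, on the axis 52 mm above drive_seat: a level pin of square section through the post, 3.6 mm wide, 4 mm high, 19 mm long over both ends (it clears the carousel's bore). Its direction about the vertical differs every time and is NOT given by this point's axes; it can be seen from above, or felt with the collar
- drive_post (a point): Centre of the top of the fixed round post, on the axis 68 mm above drive_seat. The post is 11 mm across, from the square shaft up; its top 5 mm taper to 7 mm. From it stands a sprung tip, 5.6 mm across, ending 77 mm above drive_seat; it presses down along the axis: 3 N to start it, plus 0.5 N per mm
- carousel: Tube carousel, aluminium, about 300 g, loose, flat on the bench left or right of the drive: disc 120 mm across, 12 mm thick, twelve holes near the rim, and a square hub 38 x 38 mm, its top 40 mm above the underside. A square bore 22.5 x 22.5 mm goes right through. Origin: centre of the underside; z up; x, y parallel to the sides of hub and bore. On the flange, origin at drive_seat, any of the 4 ways round
- collar: Knurled steel collar, about 160 g, loose, upright on the bench on the other side of the drive: 41 mm across, 40 mm high, closed top. Blind bore from below, 13 mm across, 31 mm deep. Hidden in its underside four keyways along its x, -x, y, -y: out to 12 mm from the axis, 7 mm wide, 16 mm deep; either opposite pair fits the pin (play 0.1 to 0.2 rad). Origin: centre of the underside, z up
- collar_top (a point): Centre of the collar's closed top, 40 mm above its origin. Heights of this point above drive_seat: 94 mm when the collar is stopped on the pin, out of line (a turn of at most a quarter, either way, lets it drop); 86 mm when its bore meets the sprung tip; 80 mm when home on the carousel's hub, where the tip pushes up with 6 N (let go, it rises again by about 6 mm)
- reagent: Amber bottle, 60 mm across, 130 mm high, a bystander on the robot's far left. Origin: centre of its underside
- tube_rack: Grey tube rack with capped tubes, 160 x 70 mm, 77 mm high, a bystander on the robot's far right. Origin: centre of its underside
- tip_box: Clear box of pipette tips, 60 x 90 mm, 50 mm high, a bystander beyond the drive on the robot's left. Origin: centre of its underside
Mind the look-alikes: they are no part of the job. Several things have the shape of the collar; the one meant has the colours described above.

How it is judged (in metres and radians):
On the way, in this order (a step that is already met when the one before it is completed fails the run):
1. the carousel sits on the drive's flange, its bore down over the square shaft, before the collar is fitted (z of carousel in the frame of drive_seat between -0.004 and 0.003 m and horizontal distance between carousel and drive_seat below 0.004 m and angle between carousel's own z axis and vertical below 0.06 rad and horizontal distance between collar and drive_seat above 0.06 m), for 0.2 s.
2. the collar has dropped over the cross pin and is pushed home on the hub (z of collar in the frame of drive_seat between 0.036 and 0.0425 m and horizontal distance between collar and drive_seat below 0.004 m and angle between collar's own z axis and vertical below 0.1 rad), for 0.2 s.
At the end, for the whole second after the job is handed in: The carousel sits level on the flange (within 3 mm in height, 4 mm of the axis); the collar is over the post, its keyway over the pin, within 2.5 mm of fully home on the hub, and the fingers still hold it there (over 1 N) against the sprung tip at the end and for a second after (all of step 2 and z of carousel in the frame of drive_seat between -0.004 and 0.003 m and horizontal distance between carousel and drive_seat below 0.004 m and angle between carousel's own z axis and vertical below 0.06 rad and contact force between the fingers and collar above 1 N); the arm keeps its last pose, push and grip.
It fails at once if the bottle is pushed away or knocked over (moved more than 30 mm or tilted more than 0.4 rad) (distance of reagent from where it was at the start of the episode above 0.03 m or angle between reagent's own z axis and vertical above 0.4 rad).
It fails at once if the tube rack is pushed away or knocked over (moved more than 30 mm or tilted more than 0.4 rad) (distance of tube_rack from where it was at the start of the episode above 0.03 m or angle between tube_rack's own z axis and vertical above 0.4 rad).
It fails at once if the tip box is pushed away or knocked over (moved more than 30 mm or tilted more than 0.4 rad) (distance of tip_box from where it was at the start of the episode above 0.03 m or angle between tip_box's own z axis and vertical above 0.4 rad).
It also fails if it takes over 67 s, if anything falls off the work surface, if the arm or the gripper's body presses on something with over 40 N, if the wrist force passes 120 N, or if a joint passes its speed limit or range.

## Robot

A 6-joint arm with a two-finger parallel gripper is mounted at the origin on the work surface. World frame = base frame: x ahead of the robot, y to its left, z up, the work surface at z = 0. Lengths are in mm, angles in degrees, forces in N, time in s.
With the tool pointing down it reaches from about 350 to 850 mm from the base axis. Payload 8.1 kg.
Tool frame: the origin (TCP) lies on the centre line of the jaws, within the pads' length; the fingertips stand 8 mm ahead of it and the grasp point (between the pads) lies 11 mm behind it; x points along the fingers, z is the direction in which the jaws open and shut, and the axes are right-handed (so a half turn about x gives the same grasp; the last joint's range is limited). The gripper opens to 85 mm and grips with 20 to 120 N. Pads are 22 mm wide; open, the fingers measure 114 mm over their backs; the gripper's body (76 mm by 85 mm) begins 54 mm behind the grasp point. The pads swing forward as they close: fully open they stand 13 mm farther back than shut.
Start: joints at [72.055, 7.471, 85.268, -0, 87.261, -4.893], TCP at [135.478, 584.509, 239.292] pointing down, gripper open.
Joint ranges: [-169.43, 169.43], [-51.17, 129.36], [1.28, 143.12], [-76.62, 256.62], [0, 156.53], [-152.29, 152.29]. Speed limits (degrees/s): [136.94, 136.94, 159.86, 180, 180, 180].

## Interface

Orientations are given as [roll, pitch, yaw] about the fixed x, y, z axes, in that order (R = Rz(yaw) Ry(pitch) Rx(roll)).
In Python, from bench import r, vision, order gives the robot as it stands. The module is installed in compiled form; this text tells all that it offers.
- The arm moves only by the shell command python3 -m jog 'ROWS' [FORCE]. ROWS is JSON, a list of rows, each a list of 3 entries, a list of its own where there are three numbers: the shift along the world's x, y, z in m, then the turn, a rotation vector about the world's x, y, z in rad, then the opening, from -1 (shut) to 1 (fully open). A call has 1 to 5 rows; each row is the pose to reach, as a shift and turn from the pose commanded when the call began; what a row does not reach only later rows make up. A row lasts 1/12 s, in which the tool goes at most 41.7 mm and 7.16 degrees, less where a joint would pass 70% of its speed; a pose out of reach is approached as far as the arm can. A call with a gripper value outside its range is refused whole. The fingers move at their own pace and stop on an object; FORCE is the grip in N (left out, the last holds). Time passes only in rows, so rows that repeat a pose let the fingers close. It gives the time, the measured TCP pose, the force and the opening at its end, in the units of the state.
- r.sense(): the state, without advancing time (a new reading comes with each control period).
- vision.snapshot(name): name is "scene" or "top" or "wrist"; returns the picture (420x560x3 uint8, red, green, blue); there is no depth.
- vision.camera_model(name): a dict with "fov_y" (degrees; the focal length in pixels is half the picture's height over the tangent of half this angle, whatever the lens; pixels are square), "cx", "cy" (the principal point, pixels), "world_to_cam" (4x4, takes a point from world to camera coordinates). Camera axes: x right, y down, z forward; pixel columns grow to the right and rows downward; lengths in mm; the calibration is good to about 2 mm. A picture is of the moment at which its call begins: read the wrist's pose just before it. camera_model takes no time and is no camera call; for the wrist camera it gives the pose at the moment of the call.
- order.hand_in(): hands the job in, once; it reports no verdict.
The state is a dict: "time": time; "joint_pos": joint angles; "qd": joint speeds; "joint_efforts": joint torques, N m; "tool_pos": TCP position; "tcp_rot": TCP orientation; "ft_force": force on the tool from outside, world axes, zero at the start; "wrist_torque": the same for the moment, N m; "finger_gap": finger opening in mm.
Only numpy, scipy, OpenCV 4.12 (cv2) and the standard library are available. Lean on these libraries where they do the work, as an engineer would, in place of code of your own. Each camera call takes 0.05 s, during which the arm holds its last target.

## Working session

There is one attempt and no reset: what is moved stays moved. The work goes in short steps, Python scripts to look and compute and a shell command to move; the robot and the scene stay as the last step left them, time stands still between calls to the robot, and variables do not carry over. Pictures are saved under pics/ and viewed, and the job is handed in when it is done.

```bash
mkdir -p pics; ls; python3 - <<'E'
from bench import r,vision
import cv2
print(r.sense())
for n in ("scene","top","wrist"):
    m=vision.camera_model(n);print(n,m)
    im=vision.snapshot(n);cv2.imwrite(f"pics/{n}0.png",im[:,:,::-1])
E
```

```text
pics
{'time': 0.0, 'joint_pos': array([ 7.20562121e+01,  7.51667956e+00,  8.53314229e+01, -2.18159529e-03,
        8.72612487e+01, -4.89235210e+00]), 'qd': array([ 0.02500528,  0.10870972,  0.08583712, -0.03143464,  0.00792417,
        0.02134899]), 'joint_efforts': array([-1.26411453e-05, -5.69392347e+01, -5.00554097e+01, -3.17105978e-04,
        1.49291125e-02,  2.02364470e-05]), 'tool_pos': array([135.30894373, 583.97700769, 238.20749465]), 'tcp_rot': array([ 176.2491577 ,   89.89062719, -106.8021718 ]), 'ft_force': array([ 1.00341771,  0.56094804, -0.85912925]), 'wrist_torque': array([ 0.02162791,  0.05351781, -0.02692418]), 'finger_gap': 85.57542472883966}
scene {'fov_y': 48.14586809252181, 'cx': 284.54523209553895, 'cy': 205.85181956168105, 'world_to_cam': array([[ 5.52872561e-01,  8.33259392e-01, -3.27371403e-03,
        -2.93883722e+02],
       [ 6.56459748e-01, -4.37978000e-01, -6.14195303e-01,
        -3.20279767e+02],
       [-5.13217819e-01,  3.37422669e-01, -7.89147269e-01,
         1.50627559e+03],
       [ 0.00000000e+00,  0.00000000e+00,  0.00000000e+00,
         1.00
[... 203 characters left out ...]
     [-9.97949284e-01,  2.57079887e-02, -5.86201757e-02,
         5.45377859e+02],
       [ 5.86345929e-02, -1.93296060e-04, -9.98279494e-01,
         1.24392426e+03],
       [ 0.00000000e+00,  0.00000000e+00,  0.00000000e+00,
         1.00000000e+00]])}
wrist {'fov_y': 62.151322937830805, 'cx': 278.47043353753384, 'cy': 207.10668570946044, 'world_to_cam': array([[ 2.26022753e-01,  9.74118903e-01, -2.46523708e-03,
        -5.98009789e+02],
       [ 9.35788954e-01, -2.16424793e-01,  2.78315185e-01,
        -3.56634171e+01],
       [ 2.70578544e-01, -6.52125058e-02, -9.60486637e-01,
         3.78431110e+02],
       [ 0.00000000e+00,  0.00000000e+00,  0.00000000e+00,
         1.00000000e+00]])}
```

View pics/scene0.png

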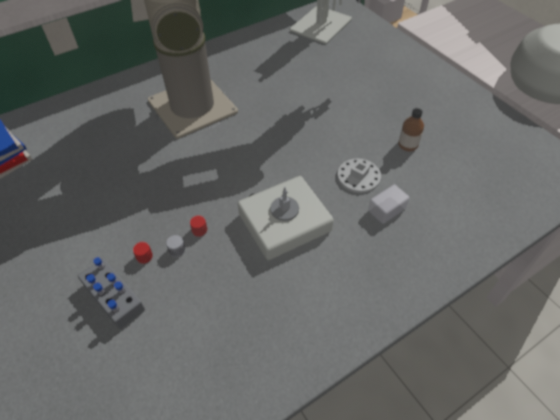

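View pics/top0.png

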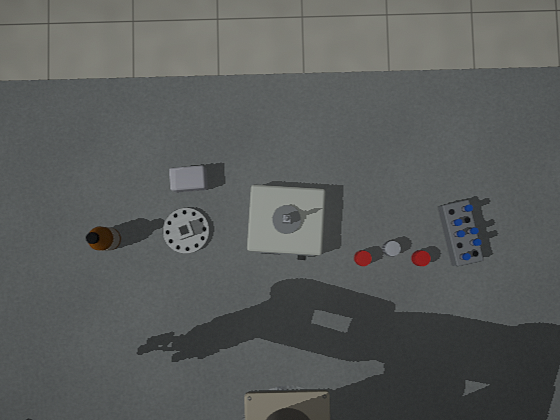

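View pics/wrist0.png

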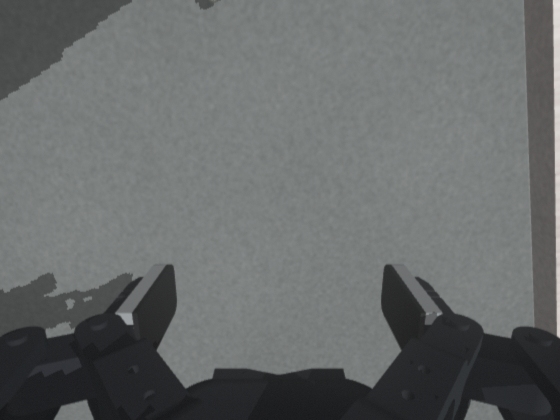

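Candidates for the collar in top view: red cylinder (363,257), grey steel cylinder (392,248) and red cylinder (421,257). By description it is the steel one at (392,248). Carousel at (187,230), drive at (288,218). I'll check them in close crops.

```bash
cat > h.py <<'E'
import numpy as np,cv2,math
from bench import r,vision
def K(m):
    f=210/math.tan(math.radians(m["fov_y"]/2)); return f,m["cx"],m["cy"]
def ray(m,u,v):
    f,cx,cy=K(m);T=np.array(m["world_to_cam"]);R=T[:3,:3];t=T[:3,3]
    return -R.T@t, R.T@np.array([(u-cx)/f,(v-cy)/f,1])
def plane(m,u,v,z):
    o,d=ray(m,u,v); return o+d*(z-o[2])/d[2]
def proj(m,p):
    f,cx,cy=K(m);T=np.array(m["world_to_cam"]);c=T[:3,:3]@np.array(p,float)+T[:3,3]
    return np.array([cx+f*c[0]/c[2],cy+f*c[1]/c[2]])
def tri(a,b):
    A=np.zeros((3,3));B=np.zeros(3)
    for o,d in (a,b):
        d=d/np.linalg.norm(d);P=np.eye(3)-np.outer(d,d);A+=P;B+=P@o
    p=np.linalg.solve(A,B)
    return p,[np.linalg.norm(np.cross(p-o,d/np.linalg.norm(d))) for o,d in(a,b)]
E
python3 - <<'E'
from h import *
t=cv2.imread("pics/top0.png");s=cv2.imread("pics/scene0.png")
cs=[t[195:265,155:225],t[175:265,240:345],t[225:275,340:440],s[150:200,330:400],s[175:255,235:335],s[210:270,125:215]]
out=[cv2.resize(c,(266,300),interpolation=cv2.INTER_CUBIC) for c in cs]
cv2.imwrite("pics/crops0.png",np.vstack([np.hstack(out[:3]),np.hstack(out[3:])]))
m=vision.camera_model("top")
print("carousel disc top",plane(m,187,230,12),"flange",plane(m,288,218,68),"collar",plane(m,392,248,40))
for n,u,v,z in(("bottle",97,238,130),("rack",462,232,77),("tip",188,178,50),("r1",363,257,40),("r2",421,257,40)):print(n,plane(m,u,v,z)[:2])
E
```

```text
carousel disc top [527.54790053 246.81776075  12.        ] flange [548.52708339 -15.73777732  68.        ] collar [ 467.16824148 -278.39979254   40.        ]
bottle [508.92984532 437.48343932]
rack [ 502.27966007 -443.91833074]
tip [658.08589693 235.24783805]
r1 [ 446.2711058  -203.95471518]
r2 [ 442.4968749  -351.02895443]
```

View pics/crops0.png

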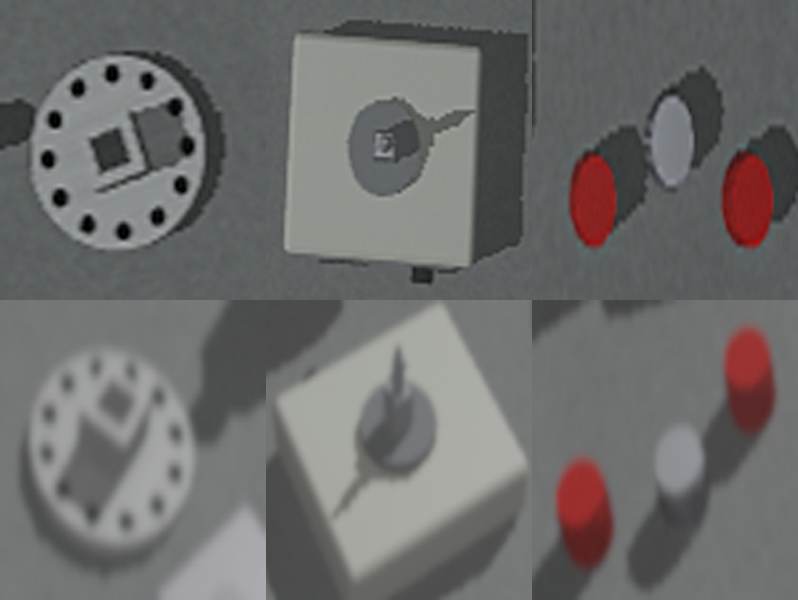

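The crops confirm it: the middle one is grey steel, flanked by two red look-alikes. The carousel hub is rotated. Next I'll work out the wrist camera offset and move above the carousel.

```bash
python3 - <<'E'
from h import *
from scipy.spatial.transform import Rotation as Ro
m=vision.camera_model("wrist");T=np.array(m["world_to_cam"]);s=r.sense()
R=Ro.from_euler('xyz',s["tcp_rot"],degrees=True).as_matrix()
o=-T[:3,:3].T@T[:3,3]
print("cam-tcp world",o-s["tool_pos"],"tool",R.T@(o-s["tool_pos"]))
print("tool axes cols",R.round(3).tolist())
print("look at z=12:",plane(m,m["cx"],m["cy"],12)-s["tool_pos"])
E
```

```text
cam-tcp world [-69.18365571  15.42074503 133.61724186] tool [-133.60689922   70.8964466    -0.79702984]
tool axes cols [[-0.0, -0.974, 0.226], [-0.001, 0.226, 0.974], [-1.0, 0.0, -0.001]]
look at z=12: [  32.27579083   -8.94537278 -226.4439159 ]
```

```bash
python3 -m jog '[[[0.03,-0.025,0],[0,0,0],1],[[0.06,-0.052,0],[0,0,0],1],[[0.09,-0.08,0],[0,0,0],1],[[0.12,-0.108,0],[0,0,0],1],[[0.15,-0.136,0],[0,0,0],1]]' 40; python3 -m jog '[[[0.03,-0.027,0],[0,0,0],1],[[0.06,-0.054,0],[0,0,0],1],[[0.09,-0.082,0],[0,0,0],1],[[0.12,-0.11,0],[0,0,0],1],[[0.15,-0.138,0],[0,0,0],1]]'; python3 -m jog '[[[0.03,-0.027,0],[0,0,0],1],[[0.06,-0.054,0],[0,0,0],1],[[0.06,-0.054,0],[0,0,0],1],[[0.06,-0.054,0],[0,0,0],1]]'
python3 - <<'E'
from h import *
im=vision.snapshot("wrist");cv2.imwrite("pics/w1.png",im[:,:,::-1])
im=vision.snapshot("top");cv2.imwrite("pics/t1.png",im[:,:,::-1])
E
```

```text
time: 0.57
tool_pos: [286.3, 447.0, 239.0]
tcp_rot: [165.9, 90.0, -117.1]
ft_force: [1.9, 0.2, 0.0]
finger_gap: 85.3
time: 0.98
tool_pos: [436.5, 308.8, 239.2]
tcp_rot: [90.7, 90.0, 167.7]
ft_force: [1.3, 0.9, 0.9]
finger_gap: 85.7
time: 1.32
tool_pos: [496.7, 254.5, 238.7]
tcp_rot: [129.2, 89.9, -154.0]
ft_force: [-0.8, 0.4, 1.1]
finger_gap: 85.6
```

View pics/w1.png

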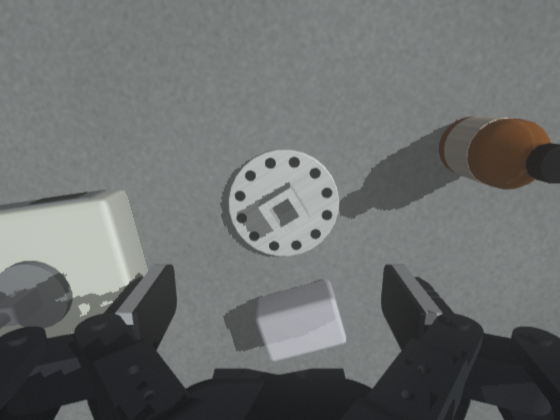

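Carousel disc centred at about (284,203), with the hub's bore at about (286,209). Drive is on the left and the tip box is below. I'll zoom in for the hub's corners.

```bash
python3 - <<'E'
from h import *
im=cv2.imread("pics/w1.png");c=im[143:263,222:348]
cv2.imwrite("pics/w1c.png",cv2.resize(c,(756,720)[:2] if 0 else (630,600),interpolation=cv2.INTER_CUBIC))
E
```

```text
(no output)
```

View pics/w1c.png

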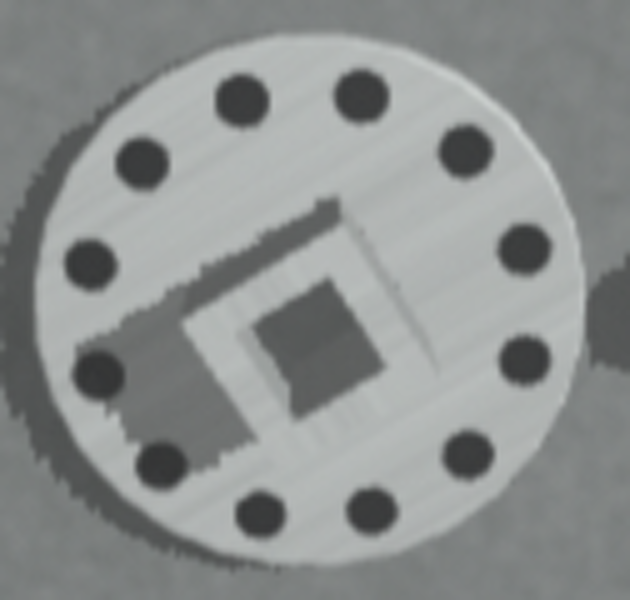

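```bash
cat > car.py <<'E'
from h import *
from scipy.spatial.transform import Rotation as Ro
m=vision.camera_model("wrist");s=r.sense()
im=cv2.imread("pics/w1.png");g=cv2.cvtColor(im,cv2.COLOR_BGR2GRAY)
g4=cv2.resize(g[143:263,222:348],(630,600),interpolation=cv2.INTER_CUBIC)
mk=(g4<75).astype(np.uint8)
n,l,st,ce=cv2.connectedComponentsWithStats(mk)
P=[]
for i in range(1,n):
    if 1400<st[i,4]<4000 and st[i,2]<80 and st[i,3]<80: P.append((ce[i][0],ce[i][1],st[i,4]))
print(len(P))
toim=lambda p:(222+(p[0]+.5)/5-.5,143+(p[1]+.5)/5-.5)
W=np.array([plane(m,*toim(p),12)[:2] for p in P])
(c,_,_)=cv2.fitEllipse(W.astype(np.float32)) if len(P)>5 else ((0,0),0,0)
print("centre by holes",c,W.mean(0),"radii",np.linalg.norm(W-W.mean(0),axis=1).round(1))
H=[plane(m,*toim(p),40)[:2] for p in((182,320),(345,222),(258,440),(330,278),(385,365),(292,420))]
print("hub corners",np.round(H,1).tolist())
d=H[1]-H[0];e=H[2]-H[0];b=H[3]-H[4];b2=H[4]-H[5]
for v in(d,e,b,b2):print("len",np.linalg.norm(v).round(1),"ang mod90",math.degrees(math.atan2(v[1],v[0]))%90)
print("hub centre by edge", (H[0]+H[1])/2, "bore centre", (H[3]+H[5])/2)
R=Ro.from_euler('xyz',s["tcp_rot"],degrees=True).as_matrix();print("jaw",math.degrees(math.atan2(R[1,2],R[0,2])),s["tool_pos"],s["joint_pos"].round(1))
E
python3 car.py
```

```text
9
centre by holes (526.1567993164062, 253.69406127929688) [511.76301432 252.58560885] radii [36.  33.3 42.5 36.1 50.  42.6 56.6 49.8 56.3]
hub corners [[514.3, 230.1], [502.2, 266.0], [542.3, 239.0], [512.6, 260.6], [532.6, 267.4], [539.7, 246.7]]
len 37.8 ang mod90 18.683610863146725
len 29.4 ang mod90 17.556498126655825
len 21.1 ang mod90 18.672948145423305
len 21.9 ang mod90 18.973759259428917
hub centre by edge [508.25471575 248.03690527] bore centre [526.14352926 253.64091698]
jaw 76.91880904831733 [495.05875932 256.58935561 238.85980254] [ 22.1   1.   92.1   0.   87.  -54.8]
```

```bash
python3 -m jog '[[[0.005,0.003,-0.01],[0,0,-0.12],1],[[0.01,0.006,-0.02],[0,0,-0.24],1],[[0.015,0.008,-0.03],[0,0,-0.36],1],[[0.02,0.01,-0.04],[0,0,-0.48],1],[[0.025,0.013,-0.058],[0,0,-0.6],1]]'; python3 -m jog '[[[0,0,0],[0,0,-0.12],1],[[0,0,0],[0,0,-0.24],1],[[0,0,0],[0,0,-0.36],1],[[0,0,0],[0,0,-0.414],1],[[0,0,0],[0,0,-0.414],1]]';python3 -m jog '[[[0,0,0],[0,0,0],1],[[0,0,0],[0,0,0],1],[[0,0,0],[0,0,0],1]]'
python3 - <<'E'
from h import *
import json
m=vision.camera_model("wrist")
im=vision.snapshot("wrist");cv2.imwrite("pics/w2.png",im[:,:,::-1])
m2=vision.camera_model("wrist");print(np.abs(m["world_to_cam"]-m2["world_to_cam"]).max(),r.sense())
E
```

```text
time: 1.83
tool_pos: [520.4, 271.5, 182.6]
tcp_rot: [-14.3, 89.8, 28.1]
ft_force: [0.2, 0.5, 0.6]
finger_gap: 85.2
time: 2.25
tool_pos: [519.3, 271.0, 181.2]
tcp_rot: [142.3, 90.0, 161.1]
ft_force: [-0.0, -0.3, 1.6]
finger_gap: 85.2
time: 2.5
tool_pos: [520.1, 270.0, 181.3]
tcp_rot: [74.5, 90.0, 93.5]
ft_force: [0.9, 0.3, 0.1]
finger_gap: 85.0
0.17410869049967914 {'time': 2.55, 'joint_pos': array([2.24026889e+01, 7.23576603e+00, 9.16253269e+01, 3.95665516e-03,
       8.11353256e+01, 3.44955769e+00]), 'qd': array([-0.44758639,  0.16201827, -0.09339973, -0.06517961,  0.05178576,
        0.33071051]), 'joint_efforts': array([ 1.73239564e-01, -5.55959773e+01, -4.89126527e+01,  1.37897499e-02,
        5.01629533e-03, -3.02095909e-02]), 'tool_pos': array([520.23345553, 269.85925386, 181.3503613 ]), 'tcp_rot': array([50.9565349 , 89.99469807, 69.90905655]), 'ft_force': array([-0.86639297, -0.41958551,  0.60048566]), 'wrist_torque': array([-0.02418448,  0.01454901,  0.0567458 ]), 'finger_gap': 85.02249471093566}
```

View pics/w2.png

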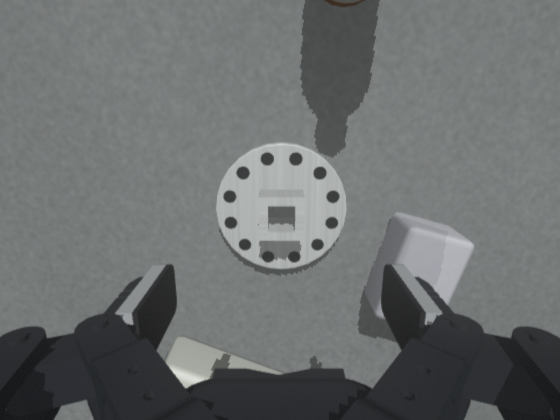

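Hub now square in the picture at about (281,217), and the tip box is right at (425,260). I'll measure the holes and the bore.

```bash
cat > car2.py <<'E'
from h import *
from scipy.spatial.transform import Rotation as Ro
m=vision.camera_model("wrist");s=r.sense()
im=cv2.imread("pics/w2.png");g=cv2.cvtColor(im,cv2.COLOR_BGR2GRAY)
x0,y0=210,138
g4=cv2.resize(g[y0:y0+137,x0:x0+142],None,fx=5,fy=5,interpolation=cv2.INTER_CUBIC)
cv2.imwrite("pics/%s.png"%"w2c",g4[:600])
mk=(g4<80).astype(np.uint8)
n,l,st,ce=cv2.connectedComponentsWithStats(mk)
toim=lambda p:(x0+(p[0]+.5)/5-.5,y0+(p[1]+.5)/5-.5)
P=[ce[i] for i in range(1,n) if 1500<st[i,4]<9000 and 40<st[i,2]<80 and 40<st[i,3]<80]
W=np.array([plane(m,*toim(p),12)[:2] for p in P])
A=np.c_[2*W,np.ones(len(W))];q=np.linalg.lstsq(A,(W**2).sum(1),rcond=None)[0]
print(len(P),"centre",q[:2],"r",np.linalg.norm(W-q[:2],axis=1).round(1))
R=Ro.from_euler('xyz',s["tcp_rot"],degrees=True).as_matrix();print("jaw",math.degrees(math.atan2(R[1,2],R[0,2])),s["tool_pos"])
E
python3 car2.py
```

```text
12 centre [528.11064451 251.45099395] r [47.8 47.8 47.8 47.8 47.9 47.9 47.9 47.9 48.  48.  47.6 47.6]
jaw 18.952521526060433 [520.23345553 269.85925386 181.3503613 ]
```

View pics/w2c.png

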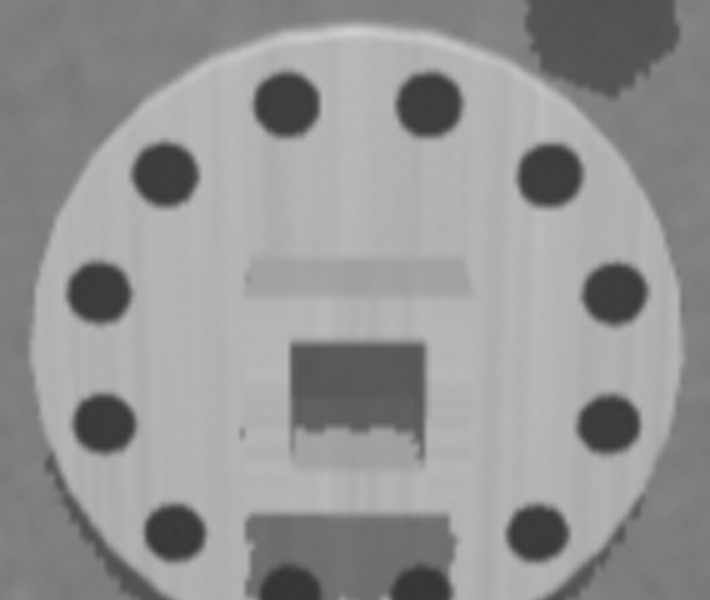

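```bash
python3 -m jog '[[[0.008,-0.0185,-0.02],[0,0,0],1],[[0.008,-0.0185,-0.06],[0,0,0],1],[[0.008,-0.0185,-0.1],[0,0,0],1],[[0.008,-0.0185,-0.135],[0,0,0],1],[[0.008,-0.0185,-0.155],[0,0,0],1]]';python3 -m jog '[[[0,0,0],[0,0,0],1],[[0,0,0],[0,0,0],-0.2],[[0,0,0],[0,0,0],-0.2],[[0,0,0],[0,0,0],-0.2],[[0,0,0],[0,0,0],-0.2]]' 60
python3 - <<'E'
from h import *
print(r.sense())
im=vision.snapshot("wrist");cv2.imwrite("pics/w3.png",im[:,:,::-1])
E
```

```text
time: 2.97
tool_pos: [525.7, 249.8, 21.6]
tcp_rot: [-178.7, 89.7, -159.8]
ft_force: [-0.8, -0.4, -0.1]
finger_gap: 85.2
time: 3.38
tool_pos: [530.2, 251.7, 28.9]
tcp_rot: [1.3, 89.8, 20.2]
ft_force: [-2.9, -1.5, 3.1]
finger_gap: 38.7
{'time': 3.3833, 'joint_pos': array([ 2.03895248e+01,  1.66144944e+01,  9.79452816e+01, -9.20772602e-04,
        6.52184101e+01,  1.52640543e+00]), 'qd': array([ 0.07050584,  0.85556261,  0.11852751, -0.00776043,  1.40581613,
        0.02655349]), 'joint_efforts': array([-2.44422778e-01, -5.46836758e+01, -4.52123559e+01, -3.04194773e-02,
       -2.95647606e+00, -4.45599326e-04]), 'tool_pos': array([530.18066862, 251.67886289,  28.94942938]), 'tcp_rot': array([ 1.31008306, 89.77818453, 20.17358678]), 'ft_force': array([-2.90264115, -1.53537885,  3.13637765]), 'wrist_torque': array([-0.23178659,  0.65360411,  0.02071323]), 'finger_gap': 38.67343006591436}
```

View pics/w3.png

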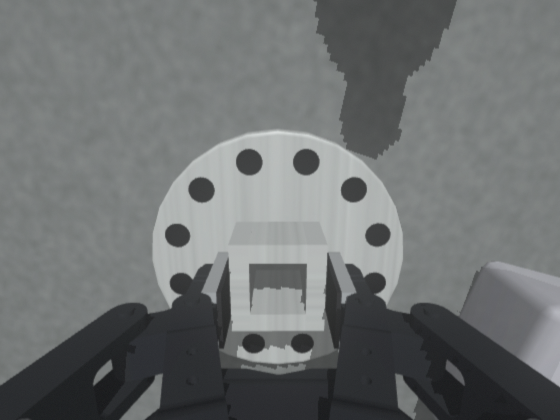

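```bash
python3 -m jog '[[[0,0,0],[0,0,0],-1],[[0,0,0.001],[0,0,0],-1],[[0,0,0.001],[0,0,0],-1],[[0,0,0.001],[0,0,0],-1]]' 80;  python3 -m jog '[[[0,0,0.02],[0,0,0],-1],[[0,0,0.055],[0,0,0],-1],[[0,0,0.09],[0,0,0],-1],[[0,0,0.125],[0,0,0],-1],[[0,0,0.155],[0,0,0],-1]]'
python3 -m jog '[[[0,0,0.02],[0,0,0],-1],[[0,0,0.04],[0,0,0],-1],[[0,0,0.06],[0,0,0],-1],[[0,0,0.06],[0,0,0],-1],[[0,0,0.06],[0,0,0],-1]]'
python3 - <<'E'
from h import *
print(r.sense())
im=vision.snapshot("wrist");cv2.imwrite("pics/w4.png",im[:,:,::-1])
im=vision.snapshot("scene");cv2.imwrite("pics/s4.png",im[:,:,::-1])
E
```

```text
time: 3.77
tool_pos: [529.8, 251.5, 29.2]
tcp_rot: [1.8, 89.8, 20.6]
ft_force: [-0.7, -1.2, 8.8]
finger_gap: 36.3
time: 4.18
tool_pos: [528.3, 250.9, 184.4]
tcp_rot: [-4.5, 90.0, 14.3]
ft_force: [0.6, -0.6, -3.0]
finger_gap: 36.4
time: 4.6
tool_pos: [528.9, 251.2, 242.9]
tcp_rot: [1.2, 89.9, 20.0]
ft_force: [-0.5, 0.7, -4.4]
finger_gap: 35.7
{'time': 4.6, 'joint_pos': array([ 2.03878360e+01,  5.04512772e+00,  8.74922686e+01, -7.19385617e-04,
        8.73441163e+01,  1.53679620e+00]), 'qd': array([-0.14271578,  1.71440268,  2.74846618, -0.0549461 , -0.55220879,
        0.05288304]), 'joint_efforts': array([ 3.27568024e-02, -5.92423725e+01, -5.44354141e+01,  5.72891338e-03,
        2.39245081e-01, -4.25977460e-04]), 'tool_pos': array([528.9498429 , 251.20381611, 242.93135325]), 'tcp_rot': array([ 1.18927522, 89.88151038, 20.04034765]), 'ft_force': array([-0.48011484,  0.73560394, -4.3543729 ]), 'wrist_torque': array([ 0.01408824, -0.05417585,  0.03852088]), 'finger_gap': 35.748938192819416}
```

View pics/w4.png

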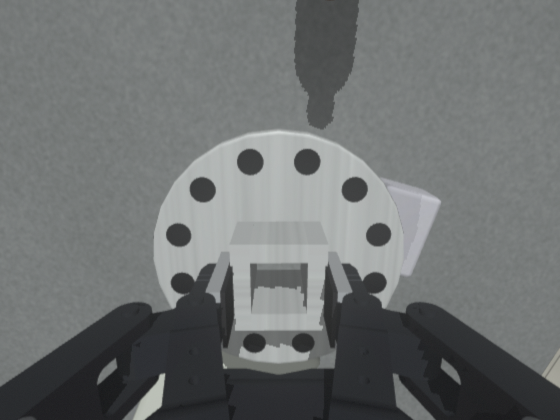

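View pics/s4.png

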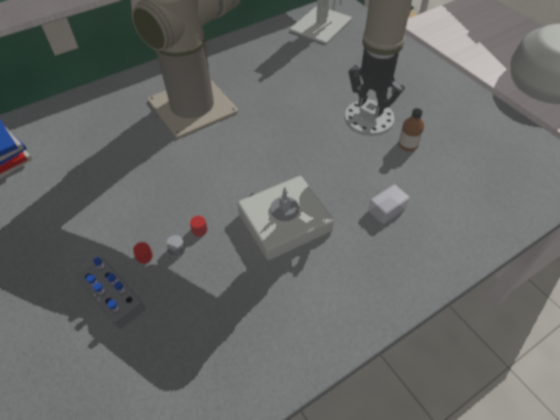

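Carousel held level. Next I'll carry it to y ≈ -110, beyond the drive, with the jaw squared up, so the wrist camera looks straight down at the shaft and pin past the disc.

```bash
python3 -m jog '[[[0.004,-0.038,0],[0,0,-0.08],-1],[[0.008,-0.076,0],[0,0,-0.16],-1],[[0.012,-0.114,0],[0,0,-0.24],-1],[[0.016,-0.152,0],[0,0,-0.32],-1],[[0.02,-0.19,0],[0,0,-0.384],-1]]'; python3 -m jog '[[[0,-0.036,0],[0,0,0],-1],[[0,-0.072,0],[0,0,0],-1],[[0,-0.108,0],[0,0,0],-1],[[0,-0.144,0],[0,0,0],-1],[[0,-0.171,0],[0,0,0],-1]]';python3 -m jog '[[[0,0,0],[0,0,0],-1],[[0,0,0],[0,0,0],-1],[[0,0,0],[0,0,0],-1],[[0,0,0],[0,0,0],-1],[[0,0,0],[0,0,0],-1]]'
python3 - <<'E'
from h import *
print(r.sense())
im=vision.snapshot("wrist");cv2.imwrite("pics/w5.png",im[:,:,::-1])
E
```

```text
time: 5.12
tool_pos: [547.2, 59.4, 239.7]
tcp_rot: [-175.7, 89.8, -179.0]
ft_force: [1.5, 0.1, -3.4]
finger_gap: 36.2
time: 5.53
tool_pos: [547.0, -112.5, 239.6]
tcp_rot: [178.2, 89.8, 175.0]
ft_force: [1.3, -0.3, -4.6]
finger_gap: 36.0
time: 5.95
tool_pos: [548.4, -108.7, 241.7]
tcp_rot: [153.3, 89.9, 150.3]
ft_force: [-0.4, 0.3, -2.5]
finger_gap: 36.4
{'time': 5.95, 'joint_pos': array([-1.64786675e+01,  1.13023689e+00,  9.16750967e+01,  1.25085504e-02,
        8.72477626e+01, -1.34193094e+01]), 'qd': array([ 0.14951701, -0.26488741, -0.46943046,  0.00868385, -0.05001317,
       -0.08908503]), 'joint_efforts': array([-4.45075817e-01, -5.28728127e+01, -5.18978298e+01, -2.41249875e-02,
        8.34732258e-03,  9.56804462e-03]), 'tool_pos': array([ 548.35211489, -108.73300601,  241.71725602]), 'tcp_rot': array([153.3398503 ,  89.94545363, 150.27988581]), 'ft_force': array([-0.40164358,  0.28831013, -2.50720103]), 'wrist_torque': array([-0.04914916, -0.00413385, -0.03809393]), 'finger_gap': 36.39974142447591}
```

View pics/w5.png

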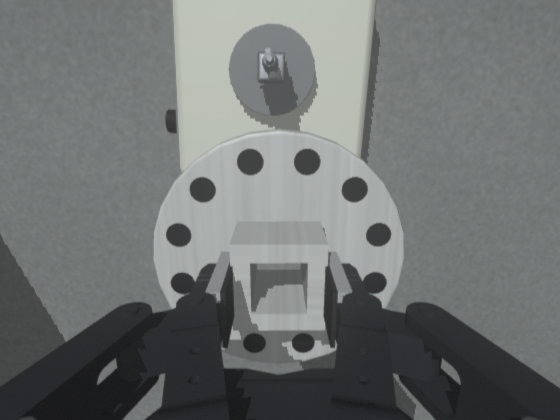

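Flange at about (272,70), post with pin at (270,62). Zooming in.

```bash
python3 - <<'E'
from h import *
im=cv2.imread("pics/w5.png");a=im[10:130,215:330]
a=cv2.resize(a,(575,600),interpolation=cv2.INTER_CUBIC)
cv2.imwrite("pics/w5c.png",a)
b=cv2.resize(im[40:90,245:295],(600,600),interpolation=cv2.INTER_CUBIC);cv2.imwrite("pics/w5d.png",b)
E
```

```text
(no output)
```

View pics/w5c.png

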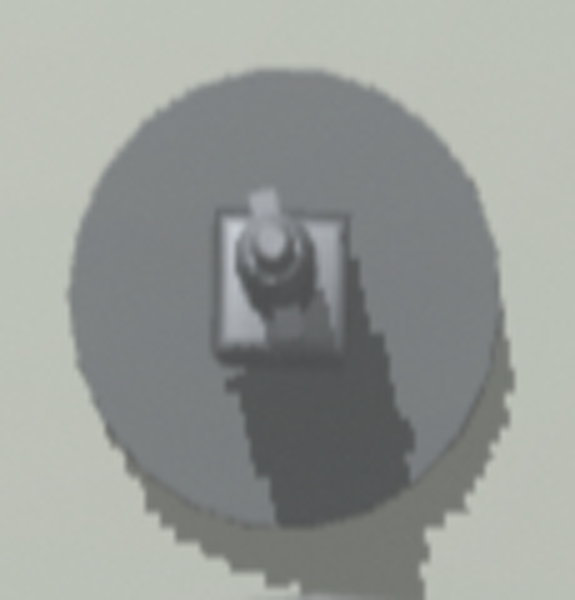

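View pics/w5d.png

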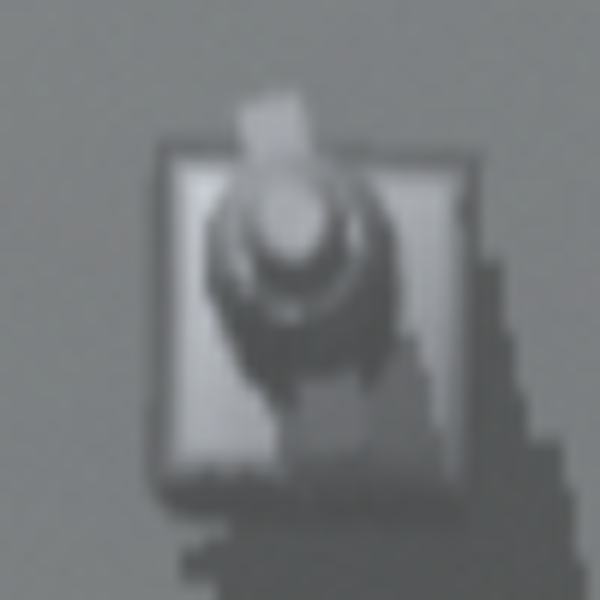

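```bash
cat > drv.py <<'E'
from h import *
from scipy.spatial.transform import Rotation as Ro
m=vision.camera_model("wrist");s=r.sense()
R=Ro.from_euler('xyz',s["tcp_rot"],degrees=True).as_matrix();print("tcp",s["tool_pos"],"jaw",math.degrees(math.atan2(R[1,2],R[0,2])),"toolx",R[:,0].round(4))
d=lambda u,v:(245+(u+.5)/12-.5,40+(v+.5)/12-.5)
print("tip z145",plane(m,*d(292,213),145))
q=[plane(m,*d(*p),99)[:2] for p in((158,145),(478,152),(470,515),(150,510))]
print("shaft z99",np.round(q,1).tolist(),np.mean(q,0))
for i in range(4):
    v=q[(i+1)%4]-q[i];print(np.linalg.norm(v).round(1),(math.degrees(math.atan2(v[1],v[0]))+45)%90-45)
a=plane(m,*d(272,93),122)[:2];b=plane(m,*d(335,450),122)[:2];print("pin",a,b,np.linalg.norm(a-b),math.degrees(math.atan2(*(a-b)[::-1])),(a+b)/2)
# flange
im=cv2.imread("pics/w5.png").astype(int);sat=im[:,:,1]-im[:,:,0]; # green-blue: housing is yellowish
hs=cv2.cvtColor(im.astype(np.uint8),cv2.COLOR_BGR2GRAY)
mk=((hs>90)&(hs<150)&(sat<6)).astype(np.uint8)
n,l,st,ce=cv2.connectedComponentsWithStats(mk);k=l[90,240]
reg=(l==k).astype(np.uint8);c=max(cv2.findContours(reg,cv2.RETR_EXTERNAL,cv2.CHAIN_APPROX_NONE)[0],key=cv2.contourArea)[:,0,:]
print(st[k])
W=np.array([plane(m,*p,68)[:2] for p in c if p[1]<70])  # far half, not in shadow
A=np.c_[2*W,np.ones(len(W))];x=np.linalg.lstsq(A,(W**2).sum(1),rcond=None)[0];rr=math.sqrt(x[2]+x[0]**2+x[1]**2)
print("flange",x[:2],"r",rr, np.std(np.linalg.norm(W-x[:2],axis=1)))
# housing edges
e=np.array
for nm,p1,p2 in(("L",(175,10),(180,160)),("Rt",(375,5),(362,160))):
    pass
# carousel holes
g=cv2.resize(hs,None,fx=4,fy=4,interpolation=cv2.INTER_CUBIC)
_,l,st,ce=cv2.connectedComponentsWithStats((g<75).astype(np.uint8))
H=[((ce[i][0]+.5)/4-.5,(ce[i][1]+.5)/4-.5) for i in range(1,len(st)) if 4000<st[i,4]<12000 and 70<st[i,2]<130 and 70<st[i,3]<130]
print(np.round(H,1).tolist())
for z in(222,225,228):
    W=np.array([plane(m,*p,z)[:2] for p in H]);A=np.c_[2*W,np.ones(len(W))];x=np.linalg.lstsq(A,(W**2).sum(1),rcond=None)[0];rr=math.sqrt(x[2]+x[0]**2+x[1]**2)
    print("car z",z,x[:2],rr,np.round(np.linalg.norm(W-x[:2],axis=1)-rr,2), np.round([math.degrees(math.atan2(*(w-x[:2])[::-1]))%30 for w in W],1))
E
python3 drv.py
```

```text
tcp [ 548.4489396  -108.79923062  241.9342302 ] jaw -3.0567193037929528 toolx [-5.e-04  3.e-04 -1.e+00]
tip z145 [547.42780023 -10.07845785 145.        ]
shaft z99 [[538.6, -0.0], [558.1, -1.5], [556.6, -22.3], [536.6, -21.0]] [547.47579603 -11.19975208]
19.5 -4.225017981532972
20.9 -4.163780270879911
20.0 -3.9116062714870736
21.0 -5.378330014976854
pin [546.24921165  -0.95755046] [548.66541442 -19.80212437] 18.998842113567623 97.30645276652065 [547.45731303 -10.37983742]
[ 229   24   88  108 5714]
flange [547.53587923 -11.07738782] r 35.16686120674268 0.26885190630789507
[[249.8, 161.5], [306.7, 161.4], [354.2, 189.1], [202.1, 189.3], [378.2, 234.3], [178.2, 234.6], [253.9, 342.6], [302.7, 342.1]]
car z 222 [ 547.89805883 -109.34647757] 48.586563966017096 [-0.03  0.03  0.03 -0.03  0.02 -0.    0.15 -0.15] [11.9 11.9 11.9 12.  12.  12.1 12.  12.1]
car z 225 [ 547.97587388 -107.97150217] 47.63725163688928 [-0.03  0.03  0.03 -0.03  0.02 -0.    0.14 -0.15] [11.9 11.9 11.9 12.  12.  12.1 12.  12.1]
car z 228 [ 548.05368894 -106.59652678] 46.687939307761525 [-0.03  0.02  0.03 -0.03  0.02 -0.    0.14 -0.15] [11.9 11.9 11.9 12.  12.  12.1 12.  12.1]
```

Everything agrees: axis at about (547.5, -10.6), shaft yaw about -4.2°, pin about 97.3° and 19.0 mm long as it should be. The carousel in hand is at (548.0, -108.1), yaw -3°. Moving over the shaft and lowering to just above it.

```bash
python3 -m jog '[[[0,0.03,0],[0,0,-0.01],-1],[[0,0.06,0],[0,0,-0.02],-1],[[-0.0005,0.0975,0],[0,0,-0.02],-1],[[-0.0005,0.0975,0],[0,0,-0.02],-1],[[-0.0005,0.0975,0],[0,0,-0.02],-1]]'; python3 -m jog '[[[0,0,-0.02],[0,0,0],-1],[[0,0,-0.04],[0,0,0],-1],[[0,0,-0.055],[0,0,0],-1],[[0,0,-0.055],[0,0,0],-1],[[0,0,-0.055],[0,0,0],-1]]'
python3 - <<'E'
from h import *
print(r.sense())
im=vision.snapshot("wrist");cv2.imwrite("pics/w6.png",im[:,:,::-1])
im=vision.snapshot("scene");cv2.imwrite("pics/s6.png",cv2.resize(im[80:280,180:400,::-1],None,fx=3,fy=3,interpolation=cv2.INTER_CUBIC))
E
```

```text
time: 6.42
tool_pos: [547.9, -9.7, 242.4]
tcp_rot: [41.3, 90.0, 37.3]
ft_force: [-0.2, -0.7, -4.0]
finger_gap: 35.9
time: 6.83
tool_pos: [547.2, -12.8, 186.5]
tcp_rot: [-176.4, 89.9, 179.3]
ft_force: [0.1, -1.2, -3.3]
finger_gap: 36.3
{'time': 6.8333, 'joint_pos': array([-6.69631254e+00,  1.21814213e+00,  9.73940555e+01, -1.34632186e-02,
        8.15151598e+01, -2.38997883e+00]), 'qd': array([ 0.10719754, -1.24589215, -2.31173097,  0.07703176,  0.38464364,
        0.16317495]), 'joint_efforts': array([ 8.41899170e-02, -5.04888439e+01, -4.91223121e+01,  1.31755005e-03,
       -1.31838159e-01, -8.44085502e-03]), 'tool_pos': array([547.23217298, -12.78111557, 186.54269939]), 'tcp_rot': array([-176.42308972,   89.87194854,  179.27257783]), 'ft_force': array([ 0.08228118, -1.24754643, -3.33817265]), 'wrist_torque': array([ 0.03149289, -0.01851538,  0.02278625]), 'finger_gap': 36.29224033889604}
```

View pics/w6.png

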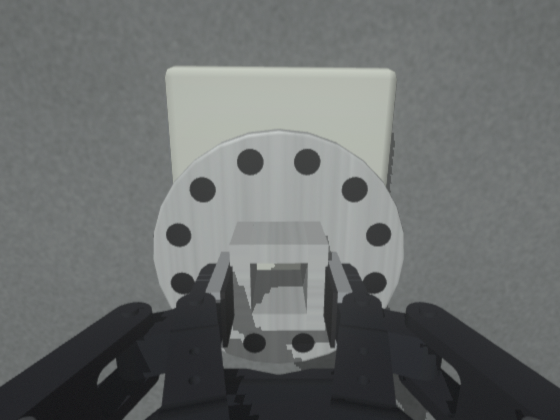

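View pics/s6.png

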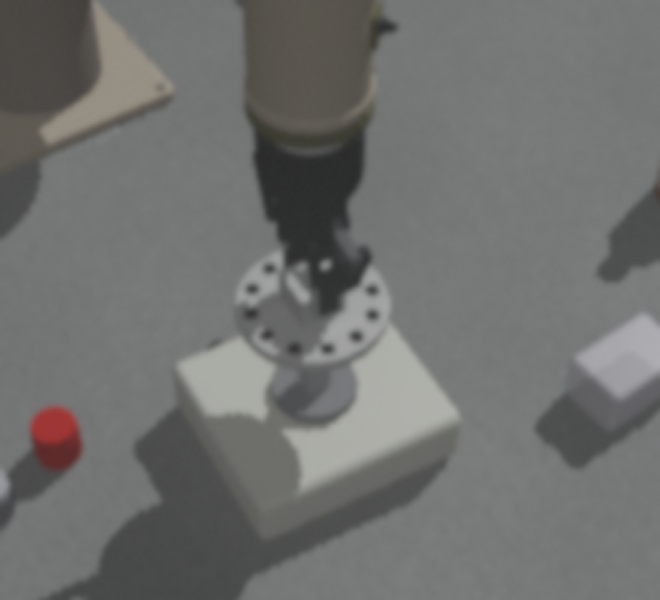

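```bash
python3 -m jog '[[[0,0,-0.015],[0,0,0],-1],[[0,0,-0.03],[0,0,0],-1],[[0,0,-0.045],[0,0,0],-1],[[0,0,-0.045],[0,0,0],-1],[[0,0,-0.045],[0,0,0],-1]]'; python3 -m jog '[[[0,0,0],[0,0,0],-1],[[0,0,-0.005],[0,0,0],-1],[[0,0,-0.01],[0,0,0],-1],[[0,0,-0.015],[0,0,0],-1],[[0,0,-0.015],[0,0,0],-1]]'
python3 -c "
from h import *
print(r.sense())"
```

```text
time: 7.35
tool_pos: [548.0, -12.5, 142.9]
tcp_rot: [149.0, 90.0, 144.7]
ft_force: [-0.2, 1.6, -3.9]
finger_gap: 36.2
time: 7.77
tool_pos: [548.2, -12.0, 126.8]
tcp_rot: [61.2, 89.9, 56.9]
ft_force: [2.3, 4.1, -3.9]
finger_gap: 36.2
{'time': 7.7667, 'joint_pos': array([-6.64901811e+00,  4.21168409e+00,  1.00777102e+02,  5.44543357e-02,
        7.49851013e+01, -2.36496072e+00]), 'qd': array([ 0.02378263, -0.03810248, -0.1091354 , -0.07682661,  0.7608641 ,
       -0.02561798]), 'joint_efforts': array([-2.09925972e+00, -5.36347318e+01, -4.88623989e+01, -1.52478553e+00,
        7.37649053e-01, -5.16006025e-02]), 'tool_pos': array([548.20417045, -12.0282712 , 126.77345421]), 'tcp_rot': array([61.23987692, 89.94127642, 56.94172402]), 'ft_force': array([ 2.29441224,  4.1257158 , -3.91141503]), 'wrist_torque': array([ 0.67510749, -0.50620013, -0.00347707]), 'finger_gap': 36.19734919424836}
```

```bash
python3 -m jog '[[[0.0005,0.001,0],[0,0,0],-1],[[0.0005,0.001,-0.008],[0,0,0],-1],[[0.0005,0.001,-0.016],[0,0,0],-1],[[0.0005,0.001,-0.024],[0,0,0],-1],[[0.0005,0.001,-0.028],[0,0,0],-1]]'; python3 -m jog '[[[0,0,-0.001],[0,0,0],-1],[[0,0,-0.002],[0,0,0],-1],[[0,0,-0.002],[0,0,0],-1]]'
```

```text
time: 8.18
tool_pos: [547.3, -11.6, 97.1]
tcp_rot: [-175.9, 89.8, 179.8]
ft_force: [-12.1, -1.0, 38.7]
finger_gap: 36.3
time: 8.43
tool_pos: [548.1, -11.6, 97.3]
tcp_rot: [-167.3, 89.9, -171.6]
ft_force: [-4.3, 0.2, 1.8]
finger_gap: 36.2
```

Seated: TCP height 97 matches the flange. Release and retreat straight up, then check.

```bash
python3 -m jog '[[[0,0,0.001],[0,0,0],0.2],[[0,0,0.001],[0,0,0],0.6],[[0,0,0.001],[0,0,0],1],[[0,0,0.001],[0,0,0],1],[[0,0,0.001],[0,0,0],1]]'; python3 -m jog '[[[0,0,0.01],[0,0,0],1],[[0,0,0.03],[0,0,0],1],[[0,0,0.065],[0,0,0],1],[[0,0,0.1],[0,0,0],1],[[0,0,0.14],[0,0,0],1]]'
python3 -m jog '[[[0,-0.03,0],[0,0,0],1],[[0,-0.06,0],[0,0,0],1],[[0,-0.08,0],[0,0,0],1],[[0,-0.08,0],[0,0,0],1],[[0,-0.08,0],[0,0,0],1]]'
python3 - <<'E'
from h import *
im=vision.snapshot("wrist");cv2.imwrite("pics/w7.png",im[:,:,::-1])
s=r.sense();print(s["tool_pos"],s["tcp_rot"],s["joint_pos"].round(2).tolist())
E
```

```text
time: 8.85
tool_pos: [548.7, -11.5, 98.5]
tcp_rot: [-0.7, 90.0, -5.0]
ft_force: [-0.2, 0.3, -0.1]
finger_gap: 85.4
time: 9.27
tool_pos: [547.5, -11.4, 239.3]
tcp_rot: [177.0, 89.9, 172.7]
ft_force: [0.4, -0.6, -0.2]
finger_gap: 85.4
time: 9.68
tool_pos: [548.5, -92.4, 239.0]
tcp_rot: [5.5, 90.0, 1.0]
ft_force: [0.1, -0.4, -0.5]
finger_gap: 85.1
[548.47602827 -91.51697823 238.80059413] [45.20084925 89.9721218  40.84430572] [-14.77, 0.68, 92.44, 0.02, 86.87, -10.42]
```

View pics/w7.png

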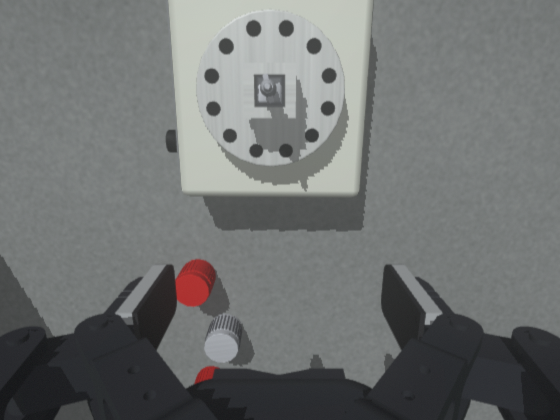

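Carousel seated on the flange, with the post in the bore at about (268,88). The knurled steel collar is at (223,340) between the red ones. I'll measure the seat, tip and pin.

```bash
python3 - <<'E'
from h import *
m=vision.camera_model("wrist")
im=cv2.imread("pics/w7.png");g=cv2.cvtColor(im,cv2.COLOR_BGR2GRAY)
gg=cv2.resize(g[:180,190:350],None,fx=5,fy=5,interpolation=cv2.INTER_CUBIC)
_,l,st,ce=cv2.connectedComponentsWithStats((gg<85).astype(np.uint8))
P=[(190+(ce[i][0]+.5)/5-.5,(ce[i][1]+.5)/5-.5) for i in range(1,len(st)) if 2000<st[i,4]<8000 and 50<st[i,2]<110 and 50<st[i,3]<110]
for z in (80,):
    W=np.array([plane(m,*p,z)[:2] for p in P]);A=np.c_[2*W,np.ones(len(W))];x=np.linalg.lstsq(A,(W**2).sum(1),rcond=None)[0];rr=math.sqrt(x[2]+x[0]**2+x[1]**2)
    print(len(P),"car",z,x[:2],rr,np.round(np.linalg.norm(W-x[:2],axis=1)-rr,2),np.round([math.degrees(math.atan2(*(w-x[:2])[::-1]))%30 for w in W],1))
print("collar approx",plane(m,223,347,40))
cv2.imwrite("pics/w7d.png",cv2.resize(im[65:115,243:293],(600,600),interpolation=cv2.INTER_CUBIC))
E
```

```text
12 car 80 [547.5983539 -10.5200798] 47.79888445073145 [-0.03 -0.02 -0.01  0.01  0.01 -0.02  0.08  0.05  0.05 -0.01 -0.06 -0.06] [10.8 10.8 10.7 10.8 10.7 10.8 10.7 10.8 10.8 10.5 11.  10.9]
collar approx [ 471.50105561 -276.5319966    40.        ]
```

View pics/w7d.png

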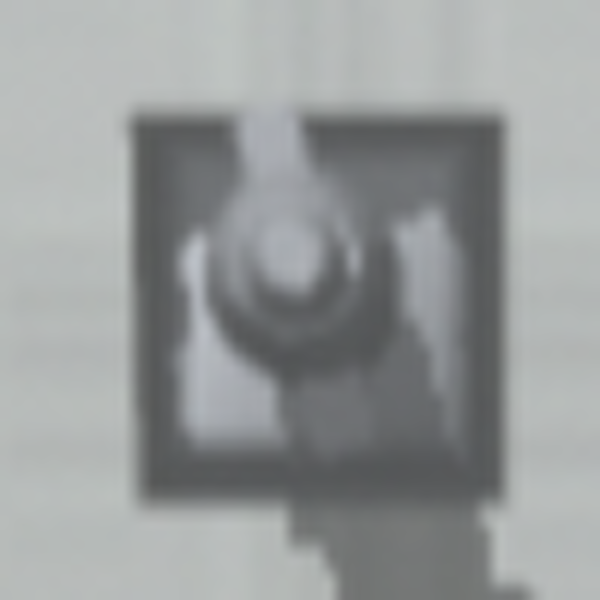

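Carousel hole circle fits at z=80 with radius 47.80, so it is seated and level at (547.6,-10.5). On to the collar.

```bash
python3 -m jog '[[[-0.015,-0.035,0],[0,0,0],1],[[-0.03,-0.07,-0.01],[0,0,0],1],[[-0.045,-0.105,-0.02],[0,0,0],1],[[-0.06,-0.14,-0.035],[0,0,0],1],[[-0.078,-0.1765,-0.05],[0,0,0],1]]'; python3 -m jog '[[[0,0,-0.008],[0,0,0],1],[[0,0,-0.008],[0,0,0],1],[[0,0,-0.008],[0,0,0],1],[[0,0,-0.008],[0,0,0],1],[[0,0,-0.008],[0,0,0],1]]'
python3 - <<'E'
from h import *
im=vision.snapshot("wrist");cv2.imwrite("pics/w8.png",im[:,:,::-1])
s=r.sense();print(s["tool_pos"],s["tcp_rot"],s["joint_pos"].round(2).tolist())
E
```

```text
time: 10.15
tool_pos: [471.3, -266.8, 189.1]
tcp_rot: [-14.1, 89.9, -18.3]
ft_force: [0.6, 0.5, -0.2]
finger_gap: 85.4
time: 10.57
tool_pos: [472.5, -265.4, 182.1]
tcp_rot: [-19.7, 89.9, -23.9]
ft_force: [0.2, 0.4, 0.8]
finger_gap: 85.2
[ 472.41241742 -265.52106428  181.99794395] [-22.98502225  89.90553867 -27.15343106] [-34.77, 0.35, 98.76, 0.01, 80.8, -30.6]
```

View pics/w8.png

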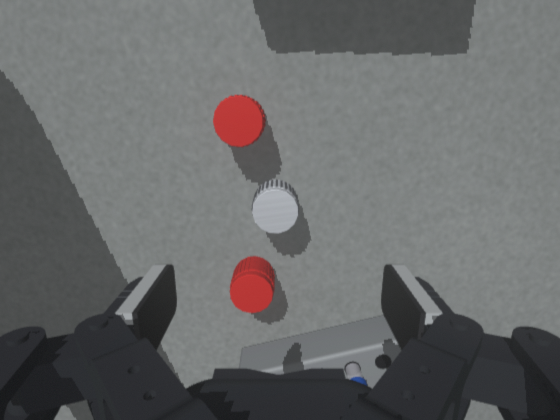

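Collar top at about (275,210). I'll fit the bright disc at z=40.

```bash
python3 - <<'E'
from h import *
m=vision.camera_model("wrist")
im=cv2.imread("pics/w8.png");g=cv2.cvtColor(im,cv2.COLOR_BGR2GRAY)
c=cv2.resize(g[170:250,235:315],(640,640),interpolation=cv2.INTER_CUBIC);cv2.imwrite("pics/w8c.png",c[:600])
mk=(c>165).astype(np.uint8);mk=cv2.morphologyEx(mk,cv2.MORPH_OPEN,cv2.getStructuringElement(cv2.MORPH_ELLIPSE,(91,91)))
cc=max(cv2.findContours(mk,cv2.RETR_EXTERNAL,cv2.CHAIN_APPROX_NONE)[0],key=cv2.contourArea)[:,0]
W=np.array([plane(m,235+(p[0]+.5)/8-.5,170+(p[1]+.5)/8-.5,40)[:2] for p in cc])
A=np.c_[2*W,np.ones(len(W))];x=np.linalg.lstsq(A,(W**2).sum(1),rcond=None)[0];rr=math.sqrt(x[2]+x[0]**2+x[1]**2)
s=r.sense();print("collar",x[:2],rr,np.std(np.linalg.norm(W-x[:2],axis=1)),"shift",x[:2]-s["tool_pos"][:2],s["tool_pos"])
E
```

```text
collar [ 468.27097379 -277.01406463] 17.095667847105005 1.6484856173419404 shift [ -4.14144364 -11.49300035] [ 472.41241742 -265.52106428  181.99794395]
```

View pics/w8c.png

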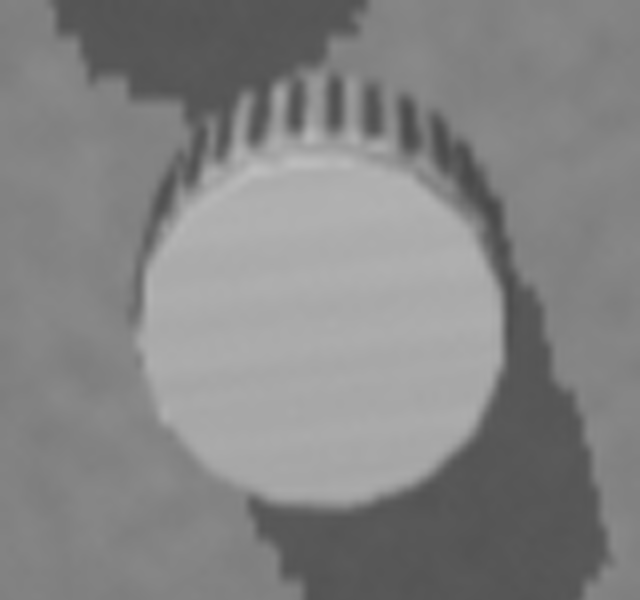

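```bash
python3 - <<'E'
from h import *
m=vision.camera_model("wrist");p=r.sense()["tool_pos"]
f=lambda u,v,z:plane(m,235+(u+.5)/8-.5,170+(v+.5)/8-.5,z)
print(p,f(322,329,40)-p,f(322,329,40),[np.linalg.norm(f(322,329,z)[:2]-f(138,329,z)[:2]) for z in(40,0)])
E
```

```text
[ 472.41241742 -265.52106428  181.99794395] [  -4.13946718  -13.07693706 -141.99794395] [ 468.27295025 -278.59800134   40.        ] [np.float64(18.996842058629692), np.float64(21.75470206826182)]
```

```bash
python3 -m jog '[[[-0.004,-0.013,-0.02],[0,0,0],1],[[-0.004,-0.013,-0.06],[0,0,0],1],[[-0.004,-0.013,-0.1],[0,0,0],1],[[-0.004,-0.013,-0.135],[0,0,0],1],[[-0.004,-0.013,-0.155],[0,0,0],1]]';python3 -m jog '[[[0,0,0],[0,0,0],1],[[0,0,0],[0,0,0],-1],[[0,0,0],[0,0,0],-1],[[0,0,0],[0,0,0],-1],[[0,0,0],[0,0,0],-1]]' 60;python3 -m jog '[[[0,0,0],[0,0,0],-1],[[0,0,0],[0,0,0],-1],[[0,0,0],[0,0,0],-1]]' 
python3 - <<'E'
from h import *
im=vision.snapshot("wrist");cv2.imwrite("pics/w9.png",im[:,:,::-1])
s=r.sense();print(s["tool_pos"],s["tcp_rot"],s["joint_pos"].round(2).tolist())
E
```

```text
time: 11.03
tool_pos: [465.8, -277.3, 22.1]
tcp_rot: [146.7, 89.8, 142.5]
ft_force: [0.3, -0.2, -0.4]
finger_gap: 85.0
time: 11.45
tool_pos: [468.9, -280.6, 28.5]
tcp_rot: [-33.1, 89.8, -37.4]
ft_force: [-3.3, 0.6, 26.0]
finger_gap: 38.9
time: 11.7
tool_pos: [468.9, -280.7, 28.9]
tcp_rot: [-30.6, 89.8, -34.9]
ft_force: [-1.7, 1.7, 7.8]
finger_gap: 37.4
[ 468.92175631 -280.67023711   28.89753099] [-30.08434081  89.7557781  -34.38096433] [-36.28, 10.96, 104.65, 0.01, 64.14, -31.99]
```

View pics/w9.png

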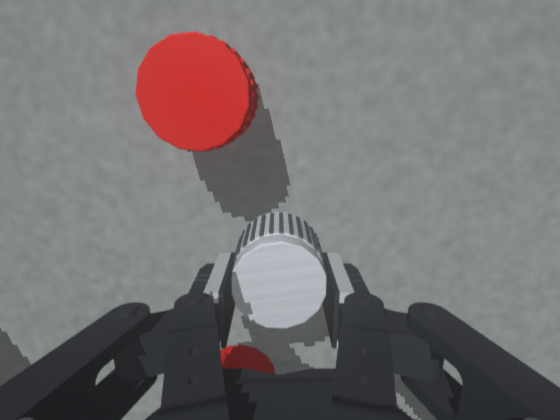

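Collar gripped. Lift it, firm up the grip, and check how it sits in the hand.

```bash
python3 -m jog '[[[0,0,0.02],[0,0,0],-1],[[0,0,0.055],[0,0,0],-1],[[0,0,0.09],[0,0,0],-1],[[0,0,0.125],[0,0,0],-1],[[0,0,0.16],[0,0,0],-1]]' 100
python3 -m jog '[[[0,0,0.025],[0,0,0],-1],[[0,0,0.05],[0,0,0],-1],[[0,0,0.05],[0,0,0],-1],[[0,0,0.05],[0,0,0],-1],[[0,0,0.05],[0,0,0],-1]]'
python3 - <<'E'
from h import *
im=vision.snapshot("wrist");cv2.imwrite("pics/w10.png",im[:,:,::-1])
s=r.sense();print(s["tool_pos"],s["tcp_rot"],s["joint_pos"].round(2).tolist())
E
```

```text
time: 12.17
tool_pos: [467.2, -279.6, 188.8]
tcp_rot: [-31.4, 89.9, -35.7]
ft_force: [0.3, 0.0, -2.0]
finger_gap: 36.2
time: 12.58
tool_pos: [467.0, -279.4, 235.4]
tcp_rot: [148.8, 90.0, 144.5]
ft_force: [-0.0, -0.1, -2.1]
finger_gap: 36.4
[ 466.52658817 -279.08127967  234.4348254 ] [148.0899506   89.88237129 143.78958373] [-36.29, -1.02, 94.58, -0.0, 86.55, -31.99]
```

View pics/w10.png

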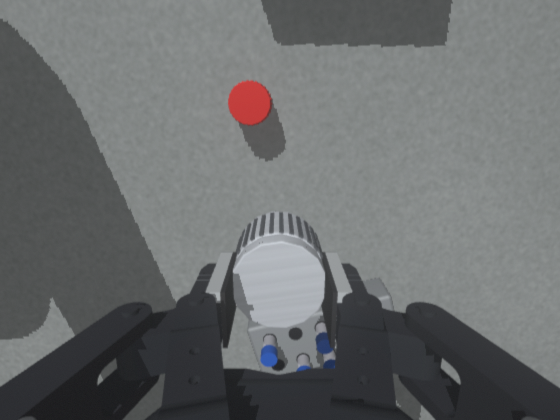

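```bash
python3 - <<'E'
from h import *
m=vision.camera_model("wrist");p=r.sense()["tool_pos"]
im=cv2.imread("pics/w10.png");c=cv2.resize(im[205:335,225:335],None,fx=4.5,fy=4.5,interpolation=cv2.INTER_CUBIC);cv2.imwrite("pics/w10c.png",c)
for u,v in((280,281),):
    print(p,plane(m,u,v,p[2]+11)-p,[np.linalg.norm((plane(m,u,v,p[2]+11)-plane(m,e,v,p[2]+11))[:2]) for e in(234,326)])
E
```

```text
[ 466.52658817 -279.08127967  234.4348254 ] [ 0.56975246  4.21027915 11.        ] [np.float64(17.96384269949689), np.float64(17.954758269334732)]
```

View pics/w10c.png

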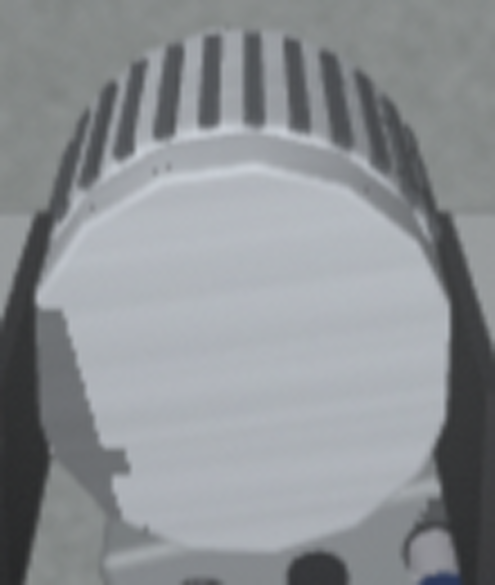

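The collar sits level, about 2.8 mm toward +y from the TCP; it looks like round, polygonal top plate (243,357 in the crop). Carry it over the post.

```bash
python3 -m jog '[[[0.011,0.036,0],[0,0,0],-1],[[0.022,0.072,0],[0,0,0],-1],[[0.033,0.108,0],[0,0,0],-1],[[0.044,0.144,0],[0,0,0],-1],[[0.055,0.18,0],[0,0,0],-1]]'
python3 -m jog '[[[0.011,0.035,0],[0,0,0],-1],[[0.02,0.065,0],[0,0,0],-1],[[0.026,0.0857,0],[0,0,0],-1],[[0.026,0.0857,0],[0,0,0],-1],[[0.026,0.0857,0],[0,0,0],-1]]'
python3 -m jog '[[[0,0,-0.01],[0,0,0],-1],[[0,0,-0.025],[0,0,0],-1],[[0,0,-0.035],[0,0,0],-1],[[0,0,-0.04],[0,0,0],-1],[[0,0,-0.04],[0,0,0],-1]]'
python3 -m jog '[[[0,0,0],[0,0,0],-1],[[0,0,0],[0,0,0],-1],[[0,0,0],[0,0,0],-1]]'
python3 - <<'E'
from h import *
im=vision.snapshot("wrist");cv2.imwrite("pics/w11.png",im[:,:,::-1])
m=vision.camera_model("wrist")
im=vision.snapshot("scene");cv2.imwrite("pics/s11.png",cv2.resize(im[120:260,200:350,::-1],None,fx=4,fy=4,interpolation=cv2.INTER_CUBIC))
im=vision.snapshot("top");cv2.imwrite("pics/t11.png",im[:,:,::-1])
s=r.sense();print(s["tool_pos"],s["tcp_rot"],s["joint_pos"].round(2).tolist())
p=s["tool_pos"];print(plane(m,279.1,284.4,p[2]+11))
E
```

```text
time: 13.05
tool_pos: [521.3, -97.7, 233.8]
tcp_rot: [168.2, 89.8, 163.9]
ft_force: [0.5, -0.7, -2.1]
finger_gap: 36.3
time: 13.47
tool_pos: [547.3, -12.6, 233.8]
tcp_rot: [179.9, 89.8, 175.8]
ft_force: [-0.6, 0.2, -1.4]
finger_gap: 36.2
time: 13.88
tool_pos: [546.6, -14.6, 193.3]
tcp_rot: [179.2, 89.8, 174.8]
ft_force: [-0.8, -0.2, -1.3]
finger_gap: 36.2
time: 14.13
tool_pos: [548.7, -14.1, 196.8]
tcp_rot: [-1.9, 89.9, -6.2]
ft_force: [0.2, 0.6, -2.4]
finger_gap: 36.0
[548.58694525 -13.87189599 196.57228393] [-1.7020631  89.93178954 -5.99585063] [-6.8, 0.84, 96.71, 0.0, 82.38, -2.51]
[548.77568558 -11.37387264 207.57228393]
```

View pics/w11.png

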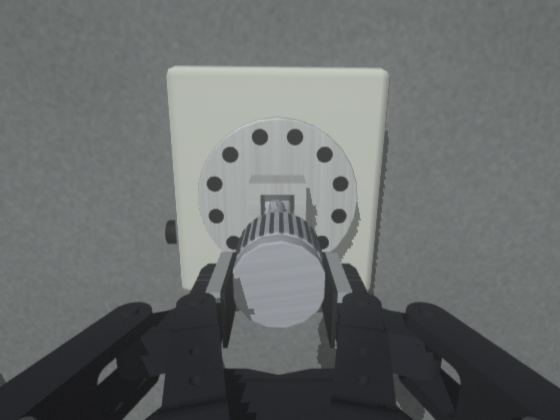

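View pics/s11.png

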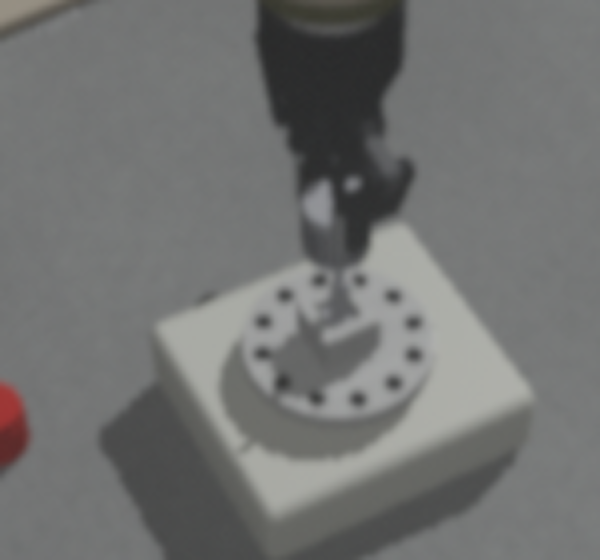

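```bash
python3 - <<'E'
from h import *
m=vision.camera_model("wrist")
im=cv2.imread("pics/w11.png");g=cv2.cvtColor(im,cv2.COLOR_BGR2GRAY)
gg=cv2.resize(g[110:255,190:365],None,fx=5,fy=5,interpolation=cv2.INTER_CUBIC)
_,l,st,ce=cv2.connectedComponentsWithStats((gg<85).astype(np.uint8))
P=[(190+(ce[i][0]+.5)/5-.5,110+(ce[i][1]+.5)/5-.5) for i in range(1,len(st)) if 3000<st[i,4]<9000 and 60<st[i,2]<110 and 60<st[i,3]<110]
W=np.array([plane(m,*p,80)[:2] for p in P]);A=np.c_[2*W,np.ones(len(W))];x=np.linalg.lstsq(A,(W**2).sum(1),rcond=None)[0];rr=math.sqrt(x[2]+x[0]**2+x[1]**2)
print(len(P),x[:2],rr,np.round(np.linalg.norm(W-x[:2],axis=1)-rr,2))
cv2.imwrite("pics/w11c.png",cv2.resize(im[205:335,225:335],None,fx=4.5,fy=4.5,interpolation=cv2.INTER_CUBIC))
E
```

```text
8 [547.53715462 -10.9217417 ] 47.79184286890699 [-0.01  0.01  0.   -0.    0.   -0.    0.   -0.  ]
```

View pics/w11c.png

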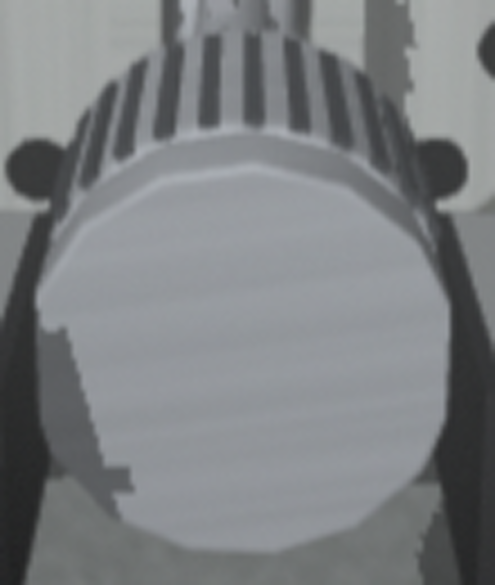

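Collar is about 1.2 mm off in x and 0.9 mm in y. Correct and lower to just above the pin stop.

```bash
python3 -m jog '[[[-0.0012,0.0009,0],[0,0,0],-1],[[-0.0012,0.0009,-0.006],[0,0,0],-1],[[-0.0012,0.0009,-0.012],[0,0,0],-1],[[-0.0012,0.0009,-0.018],[0,0,0],-1],[[-0.0012,0.0009,-0.018],[0,0,0],-1]]'
python3 -m jog '[[[0,0,-0.004],[0,0,0],-1],[[0,0,-0.008],[0,0,0],-1],[[0,0,-0.012],[0,0,0],-1],[[0,0,-0.012],[0,0,0],-1],[[0,0,-0.012],[0,0,0],-1]]'
python3 -m jog '[[[0,0,-0.003],[0,0,0],-1],[[0,0,-0.006],[0,0,0],-1],[[0,0,-0.01],[0,0,0],-1],[[0,0,-0.01],[0,0,0],-1],[[0,0,-0.01],[0,0,0],-1]]'
python3 -c "
from h import *
s=r.sense();print(s['tool_pos'],s['ft_force'],s['wrist_torque'])"
```

```text
time: 14.7
tool_pos: [545.8, -12.8, 175.6]
tcp_rot: [177.3, 89.8, 173.0]
ft_force: [0.6, 0.1, -3.1]
finger_gap: 35.9
time: 15.12
tool_pos: [546.8, -12.9, 165.5]
tcp_rot: [177.4, 90.0, 173.1]
ft_force: [0.0, 0.6, -1.4]
finger_gap: 36.4
time: 15.53
tool_pos: [546.8, -12.7, 155.5]
tcp_rot: [140.0, 90.0, 135.7]
ft_force: [0.1, 0.9, -2.9]
finger_gap: 36.3
[546.84445525 -12.74004231 155.4766799 ] [ 0.11305518  0.90253916 -2.93058112] [ 0.2035899  -0.12255849 -0.0027364 ]
```

Bore is over the post with almost no side force. Press gently onto the pin.

```bash
python3 -m jog '[[[0,0,-0.003],[0,0,0],-1],[[0,0,-0.005],[0,0,0],-1],[[0,0,-0.006],[0,0,0],-1],[[0,0,-0.007],[0,0,0],-1],[[0,0,-0.007],[0,0,0],-1]]'
python3 -c "
from h import *
s=r.sense();print(s['tool_pos'],s['ft_force'],s['wrist_torque'])"
```

```text
time: 15.95
tool_pos: [547.0, -12.9, 148.8]
tcp_rot: [52.7, 90.0, 48.4]
ft_force: [0.9, 1.6, -1.8]
finger_gap: 36.5
[547.03910825 -12.87772047 148.77608565] [ 0.88686179  1.6214492  -1.78585399] [ 0.34044422 -0.19730559 -0.01487791]
```

```bash
python3 -m jog '[[[0,0,-0.001],[0,0,0],-1],[[0,0,-0.002],[0,0,0],-1],[[0,0,-0.003],[0,0,0],-1],[[0,0,-0.003],[0,0,0],-1]]'
python3 -c "
from h import *
s=r.sense();print(s['tool_pos'],s['ft_force'],s['wrist_torque'])
im=vision.snapshot('scene');cv2.imwrite('pics/s12.png',cv2.resize(im[120:260,200:350,::-1],None,fx=4,fy=4,interpolation=cv2.INTER_CUBIC))"
```

```text
time: 16.28
tool_pos: [547.1, -12.9, 145.8]
tcp_rot: [35.1, 90.0, 30.8]
ft_force: [1.0, 2.3, -1.3]
finger_gap: 36.0
[547.06340885 -12.88161273 145.77465625] [ 0.98024523  2.29478789 -1.29771922] [ 0.32482631 -0.29025667 -0.02499288]
```

View pics/s12.png

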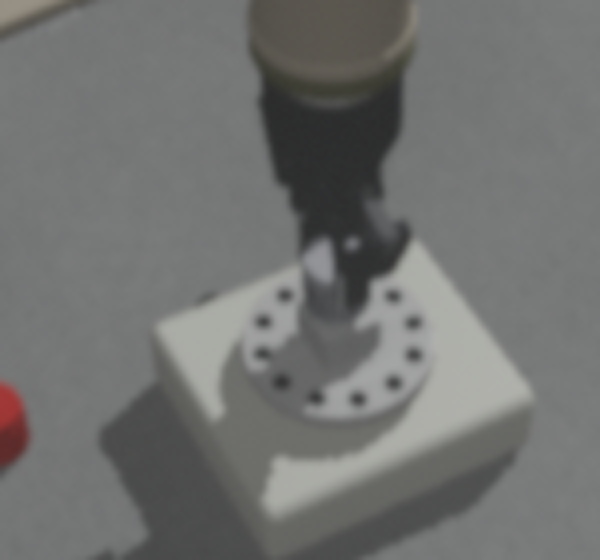

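No stop at the pin: the collar bottom is about 5 mm below the stop height with no upward force, so the keyway seems to be lined up already. Continue down, expecting 3 N from the tip at TCP ≈ 143.

```bash
python3 -m jog '[[[0.0004,0.0008,0],[0,0,0],-1],[[0.0004,0.0008,-0.001],[0,0,0],-1],[[0.0004,0.0008,-0.002],[0,0,0],-1],[[0.0004,0.0008,-0.003],[0,0,0],-1],[[0.0004,0.0008,-0.004],[0,0,0],-1]]'
python3 -m jog '[[[0,0,-0.001],[0,0,0],-1],[[0,0,-0.002],[0,0,0],-1],[[0,0,-0.003],[0,0,0],-1],[[0,0,-0.003],[0,0,0],-1]]'
python3 -c "
from h import *
s=r.sense();print(s['tool_pos'],s['ft_force'],s['wrist_torque'])"
```

```text
time: 16.75
tool_pos: [547.3, -12.3, 141.9]
tcp_rot: [-131.8, 90.0, -136.1]
ft_force: [-1.5, 0.5, 1.3]
finger_gap: 36.1
time: 17.08
tool_pos: [547.4, -12.2, 138.9]
tcp_rot: [-91.4, 90.0, -95.7]
ft_force: [-1.2, -0.6, 2.7]
finger_gap: 36.1
[547.37505989 -12.24784204 138.87871471] [-1.20001032 -0.6124819   2.71980149] [-0.07608169  0.26456383 -0.0220635 ]
```

The tip engages as predicted. Push home with some preload.

```bash
python3 -m jog '[[[0,0,-0.001],[0,0,0],-1],[[0,0,-0.002],[0,0,0],-1],[[0,0,-0.003],[0,0,0],-1],[[0,0,-0.0035],[0,0,0],-1],[[0,0,-0.0035],[0,0,0],-1]]'
python3 -m jog '[[[0,0,0],[0,0,0],-1],[[0,0,0],[0,0,0],-1],[[0,0,0],[0,0,0],-1]]'
```

```text
time: 17.5
tool_pos: [547.6, -12.2, 137.1]
tcp_rot: [-12.5, 90.0, -16.8]
ft_force: [-9.7, 0.7, 16.3]
finger_gap: 35.8
time: 17.75
tool_pos: [547.6, -12.2, 137.1]
tcp_rot: [-12.0, 90.0, -16.3]
ft_force: [-9.1, 0.8, 16.2]
finger_gap: 36.2
```

Hard stop at TCP 137.1, exactly the predicted home height, with 16 N upward. Final visual check.

```bash
python3 - <<'E'
from h import *
im=vision.snapshot("wrist");cv2.imwrite("pics/w13.png",im[:,:,::-1])
m=vision.camera_model("wrist")
sc=vision.snapshot("scene");cv2.imwrite("pics/s13.png",cv2.resize(sc[120:260,200:350,::-1],None,fx=4,fy=4,interpolation=cv2.INTER_CUBIC))
s=r.sense();print(s["tool_pos"],s["ft_force"],s["finger_gap"])
g=cv2.cvtColor(cv2.imread("pics/w13.png"),cv2.COLOR_BGR2GRAY)
gg=cv2.resize(g,None,fx=4,fy=4,interpolation=cv2.INTER_CUBIC)
_,l,st,ce=cv2.connectedComponentsWithStats((gg<75).astype(np.uint8))
P=[((ce[i][0]+.5)/4-.5,(ce[i][1]+.5)/4-.5) for i in range(1,len(st)) if 3000<st[i,4]<9000 and 55<st[i,2]<120 and 55<st[i,3]<120]
W=np.array([plane(m,*p,80)[:2] for p in P]);A=np.c_[2*W,np.ones(len(W))];x=np.linalg.lstsq(A,(W**2).sum(1),rcond=None)[0];rr=math.sqrt(x[2]+x[0]**2+x[1]**2)
print(len(P),x[:2],rr,np.round(np.linalg.norm(W-x[:2],axis=1)-rr,2))
print("collar top",plane(m,279.1,284.4,148))
E
```

```text
[547.5470251  -12.18668032 137.10806643] [-9.4532424  -0.23524498 15.3293768 ] 36.16455800833145
8 [547.74598868 -11.10634263] 47.799007173745274 [ 0.   -0.01  0.01  0.   -0.   -0.   -0.01  0.01]
collar top [547.63402629  -9.46998231 148.        ]
```

View pics/w13.png

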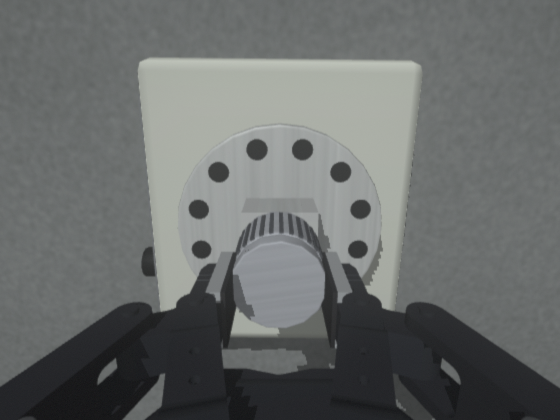

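View pics/s13.png

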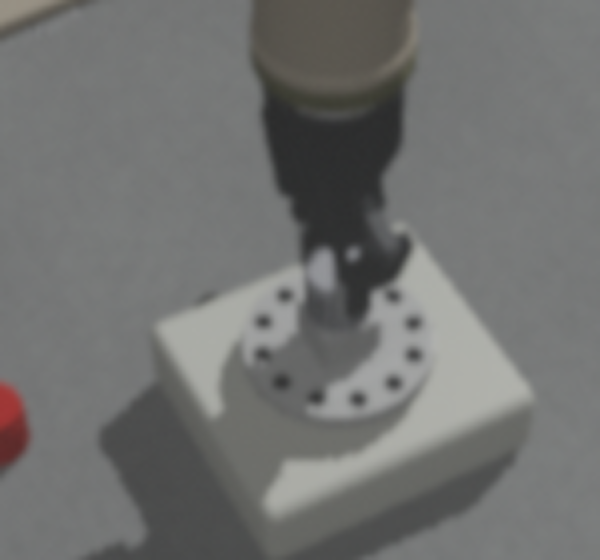

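```bash
python3 -c "
from bench import r,order
s=r.sense();print(s['time'],s['tool_pos'],s['ft_force'])
print(order.hand_in())"
```

```text
17.85 [547.5470251  -12.18668032 137.10806643] [-9.4532424  -0.23524498 15.3293768 ]
the job is handed in; nothing more can be done
None
```

The carousel is seated on the drive's flange and the collar is home on its hub. The arm is still gripping the collar at 100 N and pressing it down, so you can tighten the screw. I handed the job in at 17.9 s; it gave no verdict.

- **Carousel:** in the last picture it is centred at (547.7, -11.1) mm, within about 1 mm of the measured shaft axis. Its hole circle fits the seated height, so it is on the flange and level.
- **Collar:** I took the grey steel one between the two red look-alikes. Its keyway happened to line up, so it passed the cross pin without a turn. The spring tip started pushing where expected. The collar then stopped hard at the height worked out for fully home.
- **Holding force:** about 15 N upward against the gripper. The collar had not slipped in the fingers.
- **Bystanders:** nothing touched the bottle, tube rack or tip box that I could see. I did not re-measure their positions at the end.

**Checks that were less clean:**
- A side force of about 9 N remained in x.
- The picture put the collar's centre about 1 mm from the axis, roughly my measuring error there.
- When the fingers first closed on the carousel hub, their tips probably touched the disc, with about 9 N upward at the wrist.

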